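Test a globe lamp on the interlocked lamp tester

TASK

Test the round globe lamp: take it out of the wooden rack, lower it gently, metal cap down, into the tester's deep metal cup so that it stands in the black collar, and let go of it. Then flip the steel safety catch well over, away from the lever it blocks, and only after that pull the black lever handle all the way towards the robot's side of the tester. Finish while holding the lever there against its spring, with the catch still open, and leave all the other things on the bench alone.

Things in the scene. Friction and masses are not known exactly. Their poses are not given: they have to be found in the camera images.
- globe_lamp: Round frosted-white lamp, 60 g or so, 74 mm tall: a metal screw cap (27 mm diameter, 24 mm tall) below a ball of 48 mm diameter. The only ball-shaped lamp in the rack. Origin: centre of the cap's underside; z runs along the lamp from the cap to the ball, whose centre is at z = 50 mm. It stands upright in one of the three rack holes, its underside 8 mm above the table.
- rack: Plywood block fixed to the table, 80 x 230 x 30 mm (x, y, z); origin at the centre of its underside. Three holes of 31 mm diameter, 22 mm deep, at y = -75, 0 and 75 mm on its centre line. The globe lamp stands in one, taller straight tube lamps (31 mm diameter, 86 mm long, top 94 mm above the table) in the two others, in any order; leave those there. Grip the globe along the rack's x.
- tester: Lamp tester fixed to the table at a varying place and yaw, origin at the centre of the underside of its 200 x 310 x 15 mm (x, y, z) grey base plate. Its -x side looks towards the robot. The open aluminium cup is centred at x = 0, y = +80 mm; the lever console is a grey block 150 x 120 mm, top 75 mm above the table, centred at x = 0, y = -85 mm.
- seat (a point): Point where the globe lamp's underside must stand: centre of the top of the brass contact plate in the cup, 35 mm above the table, axes as the tester's. The plate is sprung (300 N/m, goes down at most 8 mm; the lamp's own weight presses it down about 2 mm). Around it stands a black collar, 36 mm inside and 50 mm outside diameter, its rim 10 mm above this point (45 mm above the table).
- cup_rim (a point): Centre of the mouth of the deep cup: 130 mm inside and 138 mm outside diameter, rim 105 mm above the table, inner floor 20 mm above the table. The gripper's fingers must go into it beside the lamp, so open them only as far as is needed to let go.
- catch_hinge (a point): On the hinge axis of the catch, below its thumb tab, 95 mm above the table; axes as the tester's (the hinge axis runs along x). A fixed steel bracket, 14 x 14 mm, holds the hinge 22 mm to +x of this point, up to 100 mm above the table.
- catch_tab (a point): Middle of the upper end of the catch's thumb tab, a flat steel paddle 24 mm wide along the hinge axis, 5 mm thick, 50 mm long from the hinge axis to this point. When closed it leans 0.35 rad from vertical to the tester's +y, towards the lever. Push the tab sideways to the tester's -y, away from the lever's plane. The space beside it on its +y side, above the console, is free.
- catch (a joint): Angle of the safety catch (rad): 0 = closed, its 65 mm steel bar lying level across the front of the lever's stem and blocking it (it may start up to 0.12, still blocking); grows to 1.5 = flipped over, bar up, tab laid over to the tester's -y. Light friction (0.04 N m, some 1 to 2 N at the tab) holds it where it is left. Open means over 0.9.
- lever_grip (a point): Centre of the lever's handle, a round black bar of 16 mm diameter and 80 mm length along the tester's y, at the end of a 12 mm steel stem, 150 mm from the hinge. At rest it is 191 mm above the table and 51 mm to the tester's +x of the hinge.
- lever_hinge (a point): Hinge of the lever, 50 mm above the table inside the console; axes as the tester's. The hinge axis is the tester's y.
- lever (a joint): Angle of the lever (rad): 0 = at rest, leaning 0.35 rad from vertical to the tester's +x (away from the robot); grows as the handle is pulled to the tester's -x; stop at 0.7, leaning 0.35 rad to -x. A spring (1.4 N at the handle at rest, 6 N at the stop) returns it when let go. Fully pulled means over 0.6. It cannot be pulled while the catch is closed.
- tube_lamp_a: A straight tube lamp in the rack, origin at the centre of its underside; leave alone.
- tube_lamp_b: The other straight tube lamp in the rack, likewise; leave alone.
- speaker: Bystander: loudspeaker driver lying face up, 110 mm diameter, 48 mm tall, origin under its centre.
- screw_jar: Bystander: glass jar, 56 mm diameter, 70 mm tall, origin under its centre.
- solder_spool: Bystander: metal ring-shaped spool, 56 mm diameter, 35 mm tall, origin under its centre.
- screwdriver: Bystander: screwdriver lying on the table.
- mug: Bystander: blue mug, 76 mm diameter, 85 mm tall, origin under its centre.
- pliers: Bystander: pliers lying on the table, 145 mm long, 16 mm tall.
Not all that is in view belongs to the job. What is shaped like the globe_lamp but blue or orange is not meant.

How it is judged:
By the outcome, as a careful person would: the job done as asked, in the order asked, and still so for the second after the job is handed in, while the arm keeps its last pose, push and grip.
It also fails if it takes over 66 s, if anything falls off the work surface, if the arm or the gripper's body presses on something with over 40 N, if the wrist force passes 120 N, or if a joint passes its speed limit or range.

ROBOT

A 6-joint arm with a two-finger parallel gripper is mounted at the origin on the work surface. World frame = base frame: x ahead of the robot, y to its left, z up, the work surface at z = 0. Lengths are in m, angles in rad, forces in N, time in s.
With the tool pointing down it reaches from about 0.35 to 0.975 m from the base axis. Payload 4.9 kg.
Tool frame: the origin (TCP) lies on the centre line of the jaws, within the pads' length; the fingertips stand 11 mm ahead of it and the grasp point (between the pads) lies 8 mm behind it (manip.finger_overhang is the distance from the TCP to the fingertips, in m); y points along the fingers, z is the direction in which the jaws open and shut, and the axes are right-handed (so a half turn about y gives the same grasp; the last joint's range is limited). The gripper opens to 85 mm and grips with 20 to 120 N. Pads are 22 mm wide; open, the fingers measure 114 mm over their backs; the gripper's body (76 mm by 85 mm) begins 54 mm behind the grasp point. The pads swing forward as they close: fully open they stand 13 mm farther back than shut.
Start: joints at [-1.383, 0.053, 1.613, -0, 1.476, -0.119], TCP at [0.189, -0.596, 0.242] pointing down, gripper open.
Joint ranges: [-3.01, 3.01], [-1.01, 2.22], [0.06, 2.58], [-1.02, 4.17], [0.09, 2.62], [-3.14, 3.14]. Speed limits (rad/s): [2.57, 2.57, 3.14, 3.14, 3.14, 3.14].

INTERFACE

Orientations are given as a unit quaternion [w, x, y, z].
In Python, from plant import readout, cams, workorder, manip gives the robot as it stands.
- The arm moves only by the tool play_rows, never from a script. Its arguments are lists of equal length, an entry for each row: "slide": the shift along the tool's x, y, z in cm, a list of three; "yaw": the turn about the tool's y in degrees; "grip": the closure, from -1 (fully open) to 1 (shut), so that 0 is half open. In form: {"slide": [[x, y, z], ...], "yaw": [yaw, ...], "grip": [grip, ...]}. A call has 1 to 12 rows; each row shifts and turns the commanded pose from where the row before left it, along the tool's axes as they then stand; what a row does not reach is not made up. A row lasts 1/10 s, in which the tool goes at most 50 mm and 8.59 degrees, less where a joint would pass 70% of its speed; a pose out of reach is approached as far as the arm can. A call with a gripper value outside its range is refused whole. The fingers move at their own pace and stop on an object; the grip force is fixed at half the most. Time passes only in rows, so rows that do not move let the fingers close. It gives the time, the measured TCP pose, the force and the opening at its end, in the units of the state.
- readout.state(): the state, without advancing time (a new reading comes with each control period).
- cams.grab_frame(name): name is "side" or "top" or "wrist"; returns a dict with "image" (400x640x3 uint8, red, green, blue), "mtx" (3x3 intrinsics, pixels), "dist" ([k1, k2, p1, p2, k3] as OpenCV has them; the pictures are not rectified), "R" (3x3) and "t" (3): a world point X has camera coordinates R X + t; the wrist camera has in their place "mount" (4x4, takes a point from camera to tool coordinates, whose origin is the TCP and whose axes are the tool frame's). Camera axes: x right, y down, z forward; pixel columns grow to the right and rows downward; lengths in m; the calibration is good to about 2 mm. A picture is of the moment at which its call begins: read the wrist's pose just before it. There is no depth.
- workorder.job_done(): hands the job in, once; it reports no verdict.
The state is a dict: "time": time; "joint_pos": joint angles; "joint_vel": joint speeds; "joint_efforts": joint torques, N m; "tool_pos": TCP position; "tool_rot": TCP orientation; "contact_force": force on the tool from outside, world axes, zero at the start; "ft_torque": the same for the moment, N m; "gripper_width": opening from 0.0 (shut) to 1.0 (fully open).
Only numpy, scipy, OpenCV 4.12 (cv2) and the standard library are available. Lean on these libraries where they do the work, as an engineer would, in place of code of your own. Each camera call takes 0.05 s, during which the arm holds its last target.

## Working session

There is one attempt and no reset: what is moved stays moved. The work goes in short steps, Python scripts to look and compute and a tool call to move; the robot and the scene stay as the last step left them, time stands still between calls to the robot, and variables do not carry over. Pictures are saved under pics/ and viewed, and the job is handed in when it is done.

Besides the shell and the picture viewer there is one more tool, called after ">>>" in YAML: its name, and indented under it one key for each argument. play_rows: Moves the arm, as the interface text tells. Its arguments: {"type":"object","properties":{"slide":{"type":"array","items":{"type":"array","items":{"type":"number"}}},"yaw":{"type":"array","items":{"type":"number"}},"grip":{"type":"array","items":{"type":"number"}}},"required":["slide","yaw","grip"]}

```bash
ls; mkdir -p pics; python3 - <<'E'
from plant import readout, cams, workorder, manip
import cv2,numpy as np
s=readout.state()
for k in s: print(k,s[k])
print([ (a,getattr(manip,a)) for a in dir(manip) if a[0]!='_'])
for n in ["side","top","wrist"]:
    f=cams.grab_frame(n)
    cv2.imwrite(f"pics/{n}0.png",f["image"][:,:,::-1])
    print(n,f["mtx"].tolist(),f["dist"],{k:np.round(f[k],4).tolist() for k in f if k in("R","t","mount")})
E
```

```text
pics
time 0.0
joint_pos [-1.38302410e+00  5.33766994e-02  1.61427822e+00 -2.31146991e-06
  1.47598362e+00 -1.19057360e-01]
joint_vel [ 8.64507932e-06  6.89497309e-04 -1.29368616e-03 -5.47915599e-04
  5.12298230e-04  3.82392869e-04]
joint_efforts [-3.23190661e-04 -3.93682730e+01 -3.70180857e+01 -1.53599372e-04
  7.20401396e-03 -1.32637197e-05]
tool_pos [ 0.18862842 -0.5952375   0.24106011]
tool_rot [ 0.10802997 -0.10808129  0.69952432 -0.69807857]
contact_force [ 0.04689791  0.70727359 -0.57563372]
ft_torque [ 0.01954074 -0.00321747  0.00242596]
gripper_width 1.0039122440865467
[('IKError', <class 'plant.IKError'>), ('finger_overhang', 0.011)]
side [[379.1894575489518, 0.0, 318.2999575947392], [0.0, 379.1894575489518, 203.2326022759229], [0.0, 0.0, 1.0]] [-0.08367587  0.          0.          0.          0.        ] {'R': [[-0.9065, -0.4217, -0.0188], [-0.2315, 0.5341, -0.8131], [0.3529, -0.7328, -0.5818]], 't': [0.5362, 0.2246, 1.0115]}
top [[433.69570852798813, 0.0, 325.47113715776226], [0.0, 433.69570852798813, 196.4434785515798], [0.0, 0.0, 1.0]] [-0.00156938  0.          0.          0.          0.        ] {'R': [[-0.0281, -0.9993, -0.0261], [-0.985, 0.0321, -0.1697], [0.1704, 0.021, -0.9851]], 't': [0.0734, 0.5919, 1.4712]}
wrist [[277.418713170939, 0.0, 322.64345709798414], [0.0, 277.418713170939, 195.06604636827552], [0.0, 0.0, 1.0]] [-0.04850063  0.          0.          0.          0.        ] {'mount': [[0.0003, 0.9492, 0.3147, -0.0806], [0.0009, -0.3147, 0.9492, -0.1317], [1.0, 0.0, -0.0009, -0.001], [0.0, 0.0, 0.0, 1.0]]}
```

View pics/side0.png

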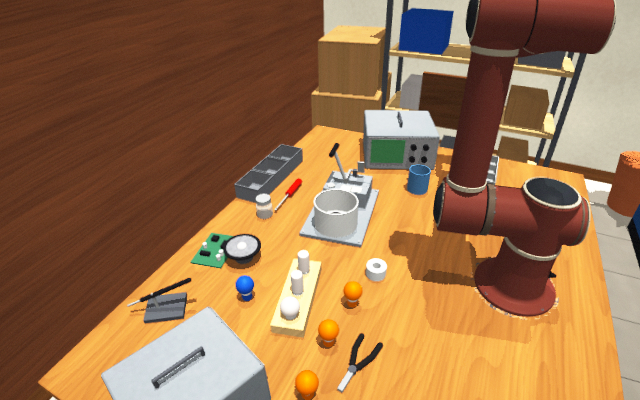

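View pics/top0.png

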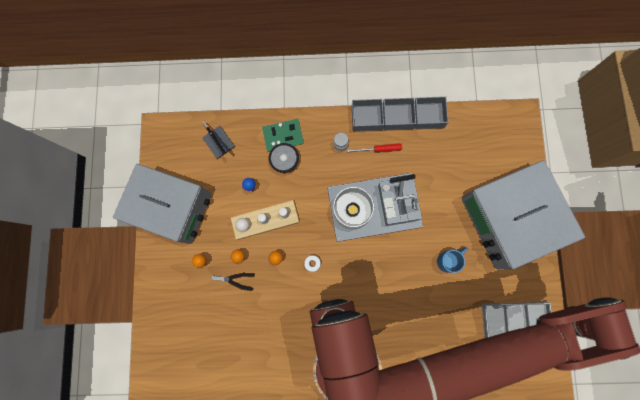

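View pics/wrist0.png

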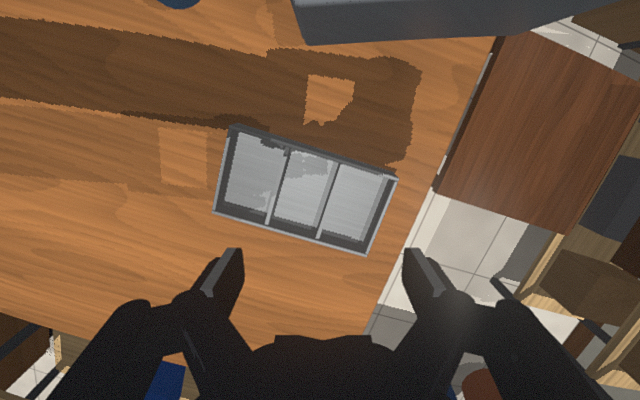

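The top view shows the globe lamp at about (243,225) in the rack's left hole, the tester cup at about (352,208), and the lever handle at about (402,178). I'll zoom in to measure.

```bash
python3 - <<'E'
import cv2,numpy as np
im=cv2.imread('pics/top0.png')
cv2.imwrite('pics/top0a.png',cv2.resize(im[165:250,325:430],None,fx=7,fy=7,interpolation=cv2.INTER_CUBIC))
cv2.imwrite('pics/top0b.png',cv2.resize(im[180:260,225:310],None,fx=7,fy=7,interpolation=cv2.INTER_CUBIC))
im=cv2.imread('pics/side0.png')
cv2.imwrite('pics/side0a.png',cv2.resize(im[135:250,295:395],None,fx=5,fy=5,interpolation=cv2.INTER_CUBIC))
E
```

```text
(no output)
```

View pics/top0a.png

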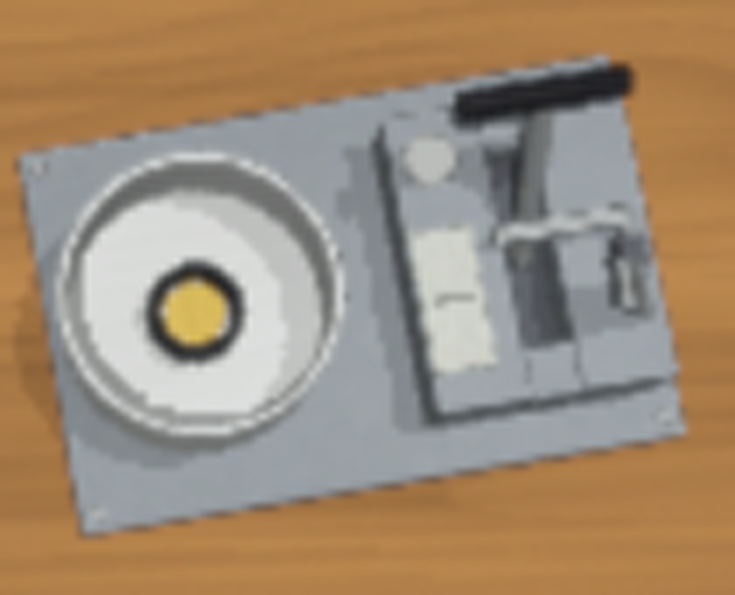

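View pics/top0b.png

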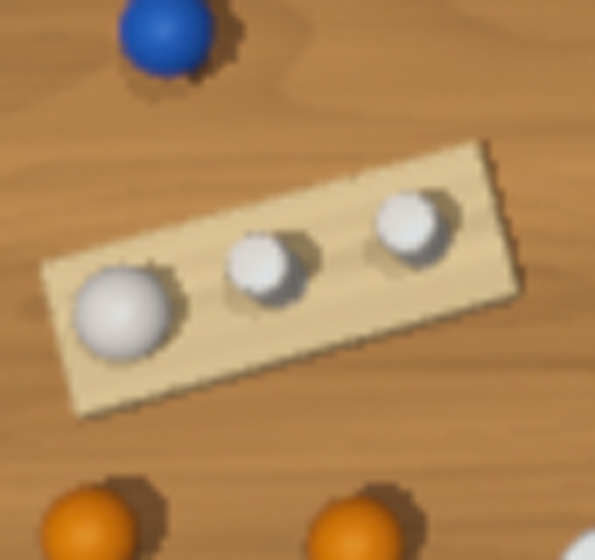

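View pics/side0a.png

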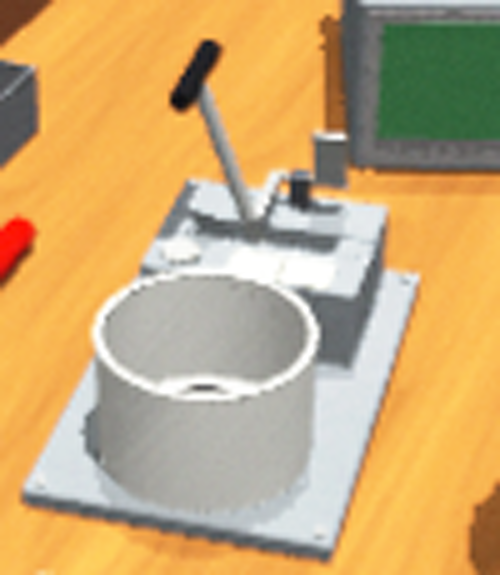

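```bash
cat > h.py <<'E'
from plant import readout, cams, workorder, manip
import cv2,numpy as np
from scipy.spatial.transform import Rotation as Rn
np.set_printoptions(precision=4,suppress=True)
def cam(f,s=None):
    """returns R,t with Xc=R X+t"""
    if 'R' in f: return np.array(f['R']),np.array(f['t'])
    M=np.array(f['mount']); q=s['tool_rot']; Rt=Rn.from_quat([q[1],q[2],q[3],q[0]]).as_matrix()
    T=np.eye(4);T[:3,:3]=Rt;T[:3,3]=s['tool_pos']
    C=np.linalg.inv(T@M); return C[:3,:3],C[:3,3]
def rays(f,px,s=None):
    R,t=cam(f,s)
    n=cv2.undistortPoints(np.array(px,float).reshape(-1,1,2),f['mtx'],f['dist']).reshape(-1,2)
    d=np.c_[n,np.ones(len(n))]@R
    return -R.T@t, d/np.linalg.norm(d,axis=1,keepdims=True)
def onplane(f,px,z,s=None):
    o,d=rays(f,px,s); return o+d*((z-o[2])/d[:,2:])
def proj(f,X,s=None):
    R,t=cam(f,s); return cv2.projectPoints(np.array(X,float).reshape(-1,3),cv2.Rodrigues(R)[0],t,f['mtx'],f['dist'])[0].reshape(-1,2)
def fit2d(model,pts):
    m=np.array(model)[:,:2];p=np.array(pts)[:,:2]
    a=m-m.mean(0);b=p-p.mean(0)
    th=np.arctan2((a[:,0]*b[:,1]-a[:,1]*b[:,0]).sum(),(a*b).sum())
    c,s=np.cos(th),np.sin(th);Rz=np.array([[c,-s],[s,c]])
    t=p.mean(0)-Rz@m.mean(0); return t,th,np.linalg.norm(m@Rz.T+t-p,axis=1)
def towld(org,th,X):
    c,s=np.cos(th),np.sin(th);X=np.atleast_2d(np.array(X,float))
    return np.c_[X[:,:2]@np.array([[c,-s],[s,c]]).T+org,X[:,2]]
def rot(s): 
    q=s['tool_rot'];return Rn.from_quat([q[1],q[2],q[3],q[0]]).as_matrix()
E
python3 - <<'E'
from h import *
f=cams.grab_frame('top');im=f['image']
def un(p,o): return (np.array(p)+.5)/7-.5+np.array(o)
pl=un([(20,157),(605,57),(685,435),(83,535)],(325,165))
P=onplane(f,pl,.015)
org,th,e=fit2d([(.1,.155),(.1,-.155),(-.1,-.155),(-.1,.155)],P);print('tester',org,th,e)
rk=un([(42,263),(480,140),(520,293),(80,415)],(225,180))
P=onplane(f,rk,.03)
o2,t2,e=fit2d([(.04,.115),(.04,-.115),(-.04,-.115),(-.04,.115)],P);print('rack',o2,t2,e)
print('globe by rack',towld(o2,t2,[(0,.075,.058),(0,0,0),(0,-.075,0)]))
print('globe ball',onplane(f,un([(122,314)],(225,180)),.058))
print('cup rim',onplane(f,un([(203,295)],(325,165)),.105),'brass',onplane(f,un([(195,312)],(325,165)),.035))
print('seat',towld(org,th,[(0,.08,.035)]))
print('handle ends',onplane(f,un([(465,105),(625,80)],(325,165)),.191))
print('tube tops',onplane(f,un([(260,263),(407,222)],(225,180)),.094))
s=readout.state();print(rot(s))
E
```

```text
tester [ 0.5579 -0.117 ] 0.13708030629227513 [0.0023 0.0021 0.0011 0.0019]
rack [0.5229 0.2736] 0.24340936128216165 [0.0003 0.0006 0.0006 0.0003]
globe by rack [[0.5048 0.3464 0.058 ]
 [0.5229 0.2736 0.    ]
 [0.541  0.2008 0.    ]]
globe ball [[0.5036 0.3481 0.058 ]]
cup rim [[ 0.5465 -0.0393  0.105 ]] brass [[ 0.5482 -0.0379  0.035 ]]
seat [[ 0.5469 -0.0378  0.035 ]]
handle ends [[ 0.6176 -0.1583  0.191 ]
 [ 0.6268 -0.2316  0.191 ]]
tube tops [[0.5223 0.2731 0.094 ]
 [0.5401 0.2014 0.094 ]]
[[-0.9533 -0.0003  0.302 ]
 [-0.302   0.0013 -0.9533]
 [-0.0001 -1.     -0.0013]]
```

The corner fits agree to about 2 mm, and the globe is confirmed in the rack's +y hole. I'll turn the tool to the rack's yaw first, then go to the globe.

>>> play_rows:
  slide:
    - [0,0,0]
    - [0,0,0]
    - [0,0,0]
    - [0,0,0]
    - [0,0,0]
    - [0,0,0]
    - [0,0,0]
    - [0,0,0]
    - [0,0,0]
    - [0,0,0]
    - [0,0,0]
    - [0,0,4]
  yaw: [-8,-8,-8,-8,-8,-8,-8,-8,-8,-8,-6.3,0]
  grip: [-1,-1,-1,-1,-1,-1,-1,-1,-1,-1,-1,-1]

```text
time: 1.4
tool_pos: [0.2249, -0.5871, 0.242]
tool_rot: [-0.556, 0.556, -0.437, 0.436]
contact_force: [0.3, -0.8, 0.2]
gripper_width: 1.002
```

>>> play_rows:
  slide:
    - [-2,0,3.5]
    - [-3,0,3.5]
    - [-3,0,3.5]
    - [-3.5,0,3.5]
    - [-4,0,3]
    - [-4,0,3]
    - [-4,0,3]
    - [-4,0,3]
    - [-4,0,2]
    - [-4,0,2]
    - [-4,0,2]
    - [-4,0,2]
  yaw: [0,0,0,0,0,0,0,0,0,0,0,0]
  grip: [-1,-1,-1,-1,-1,-1,-1,-1,-1,-1,-1,-1]

```text
time: 2.6
tool_pos: [0.4533, -0.0805, 0.2423]
tool_rot: [0.557, -0.557, 0.436, -0.436]
contact_force: [1.6, -0.3, -0.2]
gripper_width: 1.001
```

```bash
python3 - <<'E'
from h import *
s=readout.state();R=rot(s);print(s['time'],s['tool_pos'],s['joint_pos'],np.degrees(np.arctan2(R[1,2],R[0,2])),s['contact_force'])
print('to above globe cm',100*R.T@(np.array([.504,.347,.16])-s['tool_pos']))
E
```

```text
2.6 [ 0.4533 -0.0805  0.2423] [-0.3376 -0.3597  1.9809  0.0001  1.5199 -0.5797] 13.86936075862305 [ 1.5581 -0.3218 -0.2164]
to above globe cm [-40.2891   8.2299  15.1663]
```

>>> play_rows:
  slide:
    - [-4,0,1.5]
    - [-4,0,1.5]
    - [-4,0,1.5]
    - [-4,0,1.5]
    - [-4,0,1.5]
    - [-4,0,1.5]
    - [-4,0,1.5]
    - [-4,0,1.5]
    - [-4,2,1.5]
    - [-4.3,3,1.7]
    - [0,3.2,0]
    - [0,0,0]
  yaw: [0,0,0,0,0,0,0,0,0,0,0,0]
  grip: [-1,-1,-1,-1,-1,-1,-1,-1,-1,-1,-1,-1]

```text
time: 3.8
tool_pos: [0.5002, 0.3405, 0.1569]
tool_rot: [-0.554, 0.561, -0.437, 0.434]
contact_force: [0.6, -0.5, -0.9]
gripper_width: 0.999
```

```bash
python3 - <<'E'
from h import *
s=readout.state();f=cams.grab_frame('wrist');R=rot(s);print(s['time'],s['tool_pos'],np.degrees(np.arctan2(R[1,2],R[0,2])))
im=f['image'].copy()
px=proj(f,[[.504,.347,.058],[.5048,.3464,.03]],s);print(px)
for p in px: cv2.circle(im,tuple(int(round(v)) for v in p),3,(255,0,0),1)
cv2.imwrite('pics/w1.png',im[:,:,::-1])
E
```

```text
3.8 [0.5002 0.3405 0.1569] 13.98520412887724
[[330.3246 195.0542]
 [330.5411 186.7113]]
```

View pics/w1.png

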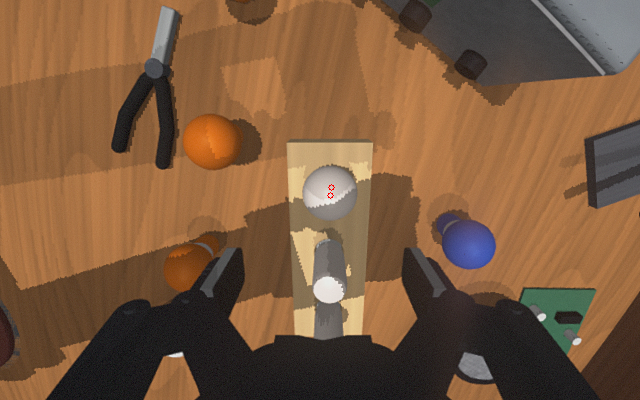

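The ball is centred at about (330,193), within 2 px of the predicted (330,195). Next I'll descend.

```bash
python3 - <<'E'
from h import *
s=readout.state();R=rot(s);print(s['time'],s['tool_pos'],R)
print('cm',100*R.T@(np.array([.504,.3475,.050])-s['tool_pos']))
E
```

```text
3.85 [0.5017 0.3404 0.1599] [[ 0.2406 -0.0059  0.9706]
 [-0.9706 -0.0032  0.2406]
 [ 0.0017 -1.     -0.0065]]
cm [-0.6488 10.9889  0.4644]
```

>>> play_rows:
  slide:
    - [-0.6,0,0.2]
    - [0,2,0]
    - [0,2,0]
    - [0,2,0]
    - [0,2,0]
    - [0,1.5,0]
    - [0,0,0]
    - [0,0,0]
  yaw: [0,0,0,0,0,0,0,0]
  grip: [-1,-1,-1,-1,-1,-1,-1,-1]

```text
time: 4.65
tool_pos: [0.505, 0.3476, 0.0695]
tool_rot: [0.557, -0.556, 0.436, -0.436]
contact_force: [0.5, -0.3, 0.4]
gripper_width: 1.004
```

```bash
python3 - <<'E'
from h import *
s=readout.state();R=rot(s);print(s['time'],s['tool_pos'],R[:,1],s['contact_force'])
print('cm',100*R.T@(np.array([.504,.3475,.050])-s['tool_pos']))
E
```

```text
4.65 [0.505  0.3476 0.0695] [ 0.0016  0.0009 -1.    ] [ 0.4594 -0.3367  0.384 ]
cm [-0.0174  1.9459 -0.1045]
```

>>> play_rows:
  slide:
    - [0,1.2,-0.1]
    - [0,1.0,0]
    - [0,0,0]
    - [0,0,0]
    - [0,0,0]
    - [0,0,0]
    - [0,0,0]
    - [0,0,0]
    - [0,0,0]
    - [0,0,0]
  yaw: [0,0,0,0,0,0,0,0,0,0]
  grip: [-1,-1,-1,0.5,0.5,0.5,0.5,0.5,0.5,0.5]

```text
time: 5.65
tool_pos: [0.5038, 0.3475, 0.047]
tool_rot: [0.557, -0.556, 0.436, -0.436]
contact_force: [0.6, 0.8, 5.0]
gripper_width: 0.539
```

>>> play_rows:
  slide:
    - [0,0,0]
    - [0,-0.5,0]
    - [0,-1,0]
    - [0,-2,0]
    - [0,-3,0]
    - [0,-3,0]
    - [0,-3,0]
    - [0,0,0]
    - [0,0,0]
  yaw: [0,0,0,0,0,0,0,0,0]
  grip: [0.5,0.5,0.5,0.5,0.5,0.5,0.5,0.5,0.5]

```text
time: 6.55
tool_pos: [0.5033, 0.3472, 0.1717]
tool_rot: [0.557, -0.556, 0.436, -0.436]
contact_force: [1.3, -1.0, 0.0]
gripper_width: 0.534
```

```bash
python3 - <<'E'
from h import *
s=readout.state();f=cams.grab_frame('side');print(s['tool_pos'],s['gripper_width'],s['contact_force'])
im=f['image'];c=proj(f,[s['tool_pos']])[0];print(c)
x,y=map(int,c);a=im[max(0,y-70):y+70,max(0,x-80):x+80]
cv2.imwrite('pics/s2.png',cv2.resize(a[:,:,::-1],None,fx=4,fy=4,interpolation=cv2.INTER_CUBIC))
E
```

```text
[0.5033 0.3472 0.1717] 0.534369812404636 [ 1.2756 -0.9896  0.0302]
[286.7852 272.8804]
```

View pics/s2.png

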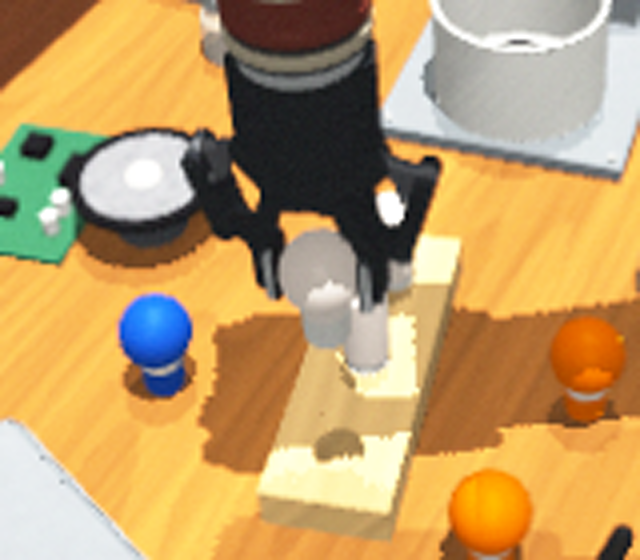

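```bash
python3 - <<'E'
from h import *
s=readout.state();p=s['tool_pos'];f=cams.grab_frame('side')
up=np.array([0,0,1])
for dz in(.011,-.015,-.039): 
  c=proj(f,[p+dz*up])[0]; print(dz,(c-[206.7852//1,202.88//1])*4)
f=cams.grab_frame('top');c=proj(f,[p+.011*up])[0];print(c)
w=cams.grab_frame('wrist');print(proj(w,[p+.011*up,p-.039*up],s))
cv2.imwrite('pics/w3.png',w['image'][:,:,::-1])
E
```

```text
0.011 [323.5677 271.5387]
-0.015 [326.7756 304.4157]
-0.039 [329.6411 333.6761]
[234.1122 220.6681]
[[323.1917 273.5067]
 [323.2313 230.678 ]]
```

View pics/w3.png

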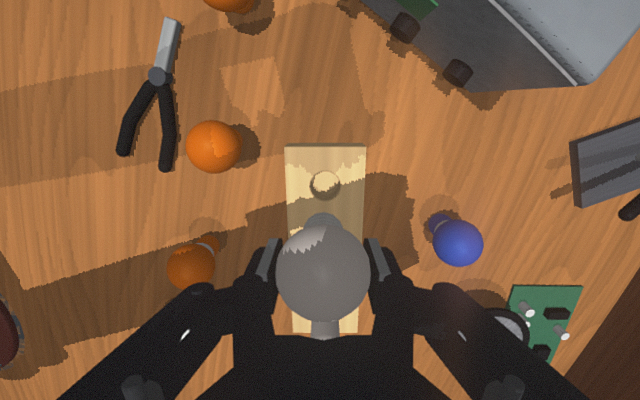

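The lamp hangs straight in the jaws, within about 1 px of the prediction. Next I'll carry it towards the cup and look before going in.

>>> play_rows:
  slide:
    - [1,-1.5,-0.2]
    - [2,-1.3,-0.4]
    - [3,0,-0.4]
    - [4,0,-0.6]
    - [4,0,-0.6]
    - [4,0,-0.6]
    - [4,0,-0.6]
    - [3,0,-0.4]
    - [2,0,-0.2]
    - [0.5,0,0]
    - [0,0,0]
    - [0,0,0]
  yaw: [0,0,0,0,0,0,0,0,0,3,3,0]
  grip: [0.5,0.5,0.5,0.5,0.5,0.5,0.5,0.5,0.5,0.5,0.5,0.5]

```text
time: 7.95
tool_pos: [0.5302, 0.0697, 0.1996]
tool_rot: [-0.533, 0.533, -0.465, 0.465]
contact_force: [0.3, -0.3, -1.3]
gripper_width: 0.536
```

>>> play_rows:
  slide:
    - [0,0,0]
    - [0,0,0]
  yaw: [0,0]
  grip: [0.5,0.5]

```text
time: 8.15
tool_pos: [0.5302, 0.0706, 0.1993]
tool_rot: [-0.533, 0.533, -0.464, 0.464]
contact_force: [-0.5, -0.1, -0.7]
gripper_width: 0.536
```

```bash
python3 - <<'E'
from h import *
s=readout.state();w=cams.grab_frame('wrist');R=rot(s)
print(s['tool_pos'],np.degrees(np.arctan2(R[1,2],R[0,2])),s['joint_pos'])
print(proj(w,[[.5474,-.038,.045],[.5474,-.038,.105]],s))
im=w['image'];cv2.imwrite('pics/w4.png',im[:,:,::-1]);
hsv=cv2.cvtColor(im,cv2.COLOR_RGB2HSV)
E
```

```text
[0.5302 0.0706 0.1993] 7.935238434411295 [-0.0067 -0.1335  1.8663 -0.0001  1.4088 -0.1452]
[[324.8091 272.0393]
 [325.2035 306.4657]]
```

View pics/w4.png

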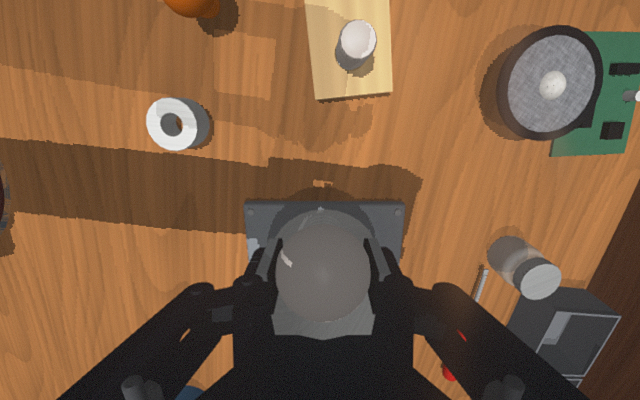

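The cup is hidden behind the lamp in this view. The plate's +y corners are visible at about (247,203) and (403,203), so I'll use those as a check.

```bash
python3 - <<'E'
from h import *
im=cv2.imread('pics/w4.png')
cv2.imwrite('pics/w4a.png',cv2.resize(im[185:275,230:420],None,fx=4,fy=4,interpolation=cv2.INTER_CUBIC))
E
```

```text
(no output)
```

View pics/w4a.png

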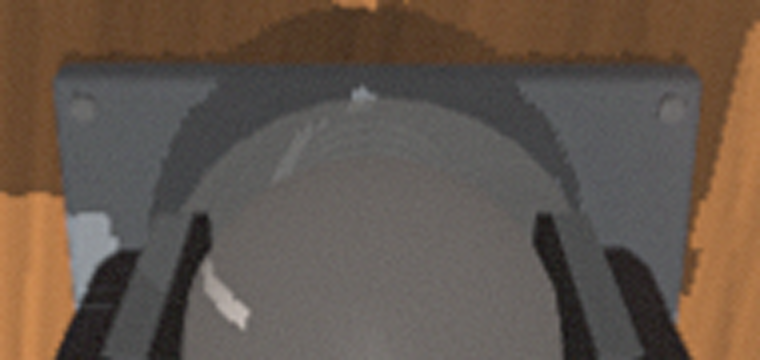

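```bash
python3 - <<'E'
from h import *
s=readout.state();w=cams.grab_frame('wrist')
px=(np.array([(66,79),(692,79)])+.5)/4-.5+[230,185]
P=onplane(w,px,.015,s);print(P,np.linalg.norm(P[0]-P[1]))
px0=(np.array([(58,66),(698,66)])+.5)/4-.5+[230,185]
P0=onplane(w,px0,0,s);print('bottom',P0)
org,th=np.array([.5579,-.117]),.137
print(towld(org,th,[(-.1,.155,0),(.1,.155,0)]))
d=P[1]-P[0];th2=np.arctan2(d[1],d[0]);print('yaw',th2)
m=P.mean(0)[:2];print('seat',m-.075*np.array([-np.sin(th2),np.cos(th2)]),m-.075*np.array([-np.sin(th),np.cos(th)]))
E
```

```text
[[0.4421 0.0236 0.015 ]
 [0.6308 0.0499 0.015 ]] 0.19050490511846804
bottom [[0.4358 0.0216 0.    ]
 [0.6371 0.0496 0.    ]]
[[0.4377 0.0229 0.    ]
 [0.6358 0.0502 0.    ]]
yaw 0.13837869029857566
seat [ 0.5468 -0.0376] [ 0.5467 -0.0376]
```

>>> play_rows:
  slide:
    - [2,0,0]
    - [3,0,0]
    - [3,0,0.2]
    - [2,0,0]
    - [0.95,0,0]
    - [0,1,0]
    - [0,2,0]
    - [0,2,0]
    - [0,2,0]
    - [0,1,0]
    - [0,0,0]
    - [0,0,0]
  yaw: [0,0,0,0,0,0,0,0,0,0,0,0]
  grip: [0.5,0.5,0.5,0.5,0.5,0.5,0.5,0.5,0.5,0.5,0.5,0.5]

```text
time: 9.45
tool_pos: [0.5475, -0.0371, 0.1194]
tool_rot: [0.533, -0.533, 0.464, -0.464]
contact_force: [-0.5, 0.3, -0.7]
gripper_width: 0.534
```

```bash
python3 - <<'E'
from h import *
s=readout.state();w=cams.grab_frame('side');R=rot(s)
print(s['tool_pos'],100*R.T@(np.array([.547,-.0378,.073])-s['tool_pos']),s['contact_force'])
im=w['image'];cv2.imwrite('pics/s4.png',cv2.resize(im[130:250,280:400,::-1],None,fx=5,fy=5,interpolation=cv2.INTER_CUBIC))
w=cams.grab_frame('wrist');cv2.imwrite('pics/w5.png',w['image'][:,:,::-1])
E
```

```text
[ 0.5475 -0.0371  0.1194] [ 0.0582  4.641  -0.0605] [-0.5461  0.2656 -0.6859]
```

View pics/s4.png

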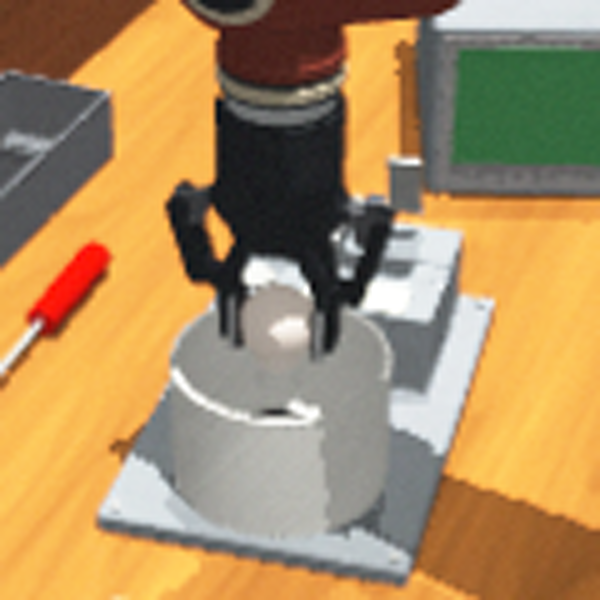

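View pics/w5.png

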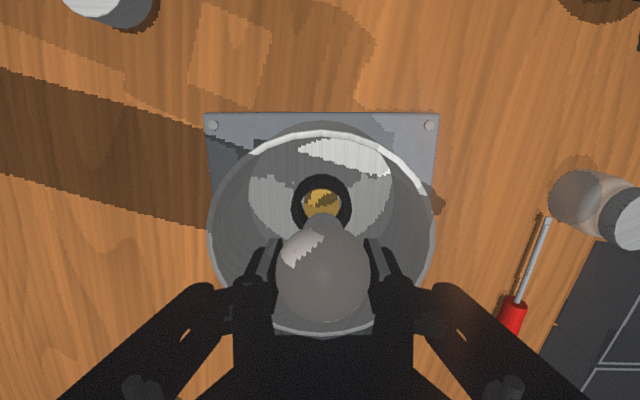

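The collar is visible at about (321,203), so I'll measure it with the wrist camera.

```bash
python3 - <<'E'
from h import *
s=readout.state();w=cams.grab_frame('wrist')
a=np.linspace(0,2*np.pi,60)
im=cv2.resize(w['image'],None,fx=6,fy=6,interpolation=cv2.INTER_CUBIC)
for r,c in((.025,(255,0,0)),(.018,(0,255,0))):
  X=np.c_[.547+r*np.cos(a),-.0378+r*np.sin(a),.045+0*a]
  p=((proj(w,X,s)+.5)*6-.5).astype(int)
  cv2.polylines(im,[p],True,c,1)
cv2.imwrite('pics/w6.png',im[960:1400,1600:2240,::-1])
E
```

```text
(no output)
```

View pics/w6.png

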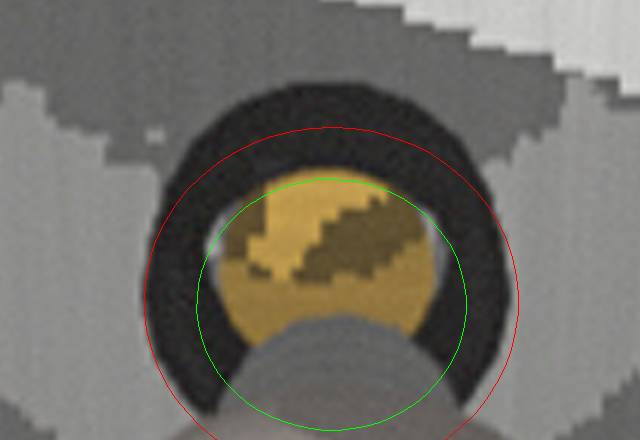

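```bash
python3 - <<'E'
from h import *
s=readout.state();w=cams.grab_frame('wrist');print(s['tool_pos'],rot(s))
a=np.linspace(0,2*np.pi,90)
im=cv2.resize(w['image'],None,fx=2,fy=2,interpolation=cv2.INTER_CUBIC)
def dr(X,c): cv2.polylines(im,[((proj(w,X,s)+.5)*2-.5).astype(int)],True,c,1)
def circ(x,y,z,r): return np.c_[x+r*np.cos(a),y+r*np.sin(a),z+0*a]
dr(circ(.547,-.0378,.045,.025),(255,0,0));dr(circ(.547,-.0378,.105,.065),(255,0,0));dr(circ(.547,-.0378,.105,.069),(0,255,0))
org,th=np.array([.5579,-.117]),.137
dr(towld(org,th,[(-.1,.155,.015),(.1,.155,.015),(.1,-.155,.015),(-.1,-.155,.015)]),(0,0,255))
t=s['tool_pos'];dr(circ(t[0],t[1],t[2]-.039,.0135),(255,255,0));dr(circ(t[0],t[1],t[2]+.011,.024),(255,255,0))
cv2.imwrite('pics/w7.png',im[160:740,340:980,::-1])
E
```

```text
[ 0.5482 -0.0376  0.1206] [[ 0.1373  0.0025  0.9905]
 [-0.9905 -0.0004  0.1373]
 [ 0.0008 -1.      0.0024]]
```

View pics/w7.png

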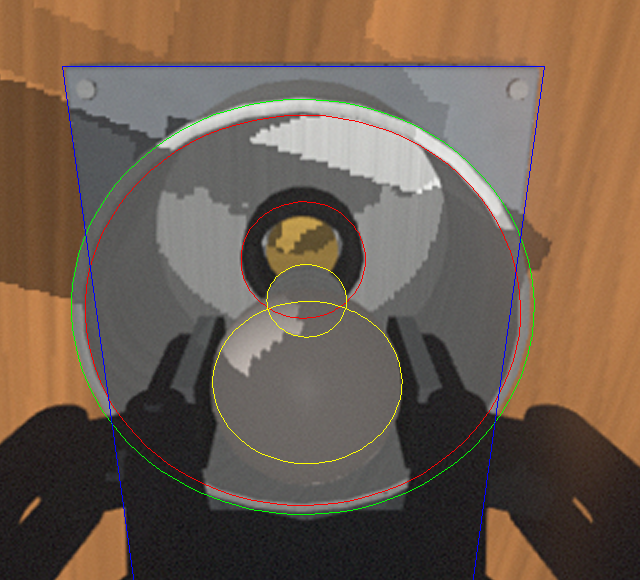

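Rim and plate overlays match. The apparent shift of the collar is its outer wall, because the inner-rim offset is only about 1.5 mm. Next I'll lower slowly.

>>> play_rows:
  slide:
    - [0,1,-0.1]
    - [0,1,0]
    - [0,0.8,0]
    - [0,0.5,0]
    - [0,0.4,0]
    - [0,0.3,0]
    - [0,0,0]
    - [0,0,0]
  yaw: [0,0,0,0,0,0,0,0]
  grip: [0.5,0.5,0.5,0.5,0.5,0.5,0.5,0.5]

```text
time: 10.45
tool_pos: [0.5465, -0.0378, 0.0793]
tool_rot: [0.533, -0.533, 0.464, -0.465]
contact_force: [0.2, 0.4, 0.2]
gripper_width: 0.536
```

>>> play_rows:
  slide:
    - [0,0.2,0]
    - [0,0.2,0]
    - [0,0,0]
    - [0,0,0]
  yaw: [0,0,0,0]
  grip: [0.5,0.5,0.5,0.5]

```text
time: 10.85
tool_pos: [0.5463, -0.0377, 0.075]
tool_rot: [-0.533, 0.533, -0.465, 0.464]
contact_force: [0.1, -0.1, -0.5]
gripper_width: 0.535
```

```bash
python3 - <<'E'
from h import *
s=readout.state();print(s['tool_pos'],s['contact_force'])
for n in('wrist','side'):
  w=cams.grab_frame(n);im=w['image']
  im=im[150:330,200:440] if n=='wrist' else im[130:250,280:400]
  cv2.imwrite(f'pics/{n}8.png',cv2.resize(im[:,:,::-1],None,fx=3,fy=3,interpolation=cv2.INTER_CUBIC))
E
```

```text
[ 0.5463 -0.0377  0.075 ] [ 0.0724 -0.1038 -0.5116]
```

View pics/wrist8.png

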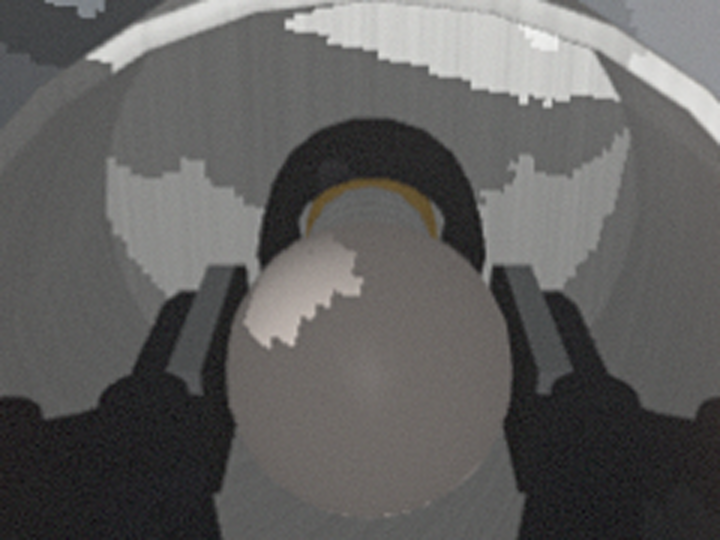

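The cap is centred inside the collar. I'll lower 3 mm more, then open slightly.

>>> play_rows:
  slide:
    - [0,0.2,0]
    - [0,0.1,0]
    - [0,0,0]
    - [0,0,0]
    - [0,0,0]
    - [0,0,0]
    - [0,0,0]
    - [0,0,0]
    - [0,0,0]
    - [0,0,0]
  yaw: [0,0,0,0,0,0,0,0,0,0]
  grip: [0.5,0.5,0.5,0.2,0,-0.1,-0.25,-0.4,-0.4,-0.4]

```text
time: 11.95
tool_pos: [0.5464, -0.0377, 0.0722]
tool_rot: [0.533, -0.533, 0.464, -0.465]
contact_force: [0.7, -0.8, 0.3]
gripper_width: 0.698
```

```bash
python3 - <<'E'
from h import *
s=readout.state();print(s['tool_pos'],s['contact_force'],s['gripper_width'])
n='wrist'
w=cams.grab_frame(n);im=w['image']
im=im[150:330,200:440]
cv2.imwrite(f'pics/{n}9.png',cv2.resize(im[:,:,::-1],None,fx=3,fy=3,interpolation=cv2.INTER_CUBIC))
E
```

```text
[ 0.5464 -0.0377  0.0722] [ 0.7236 -0.8147  0.3228] 0.6979955263005948
```

View pics/wrist9.png

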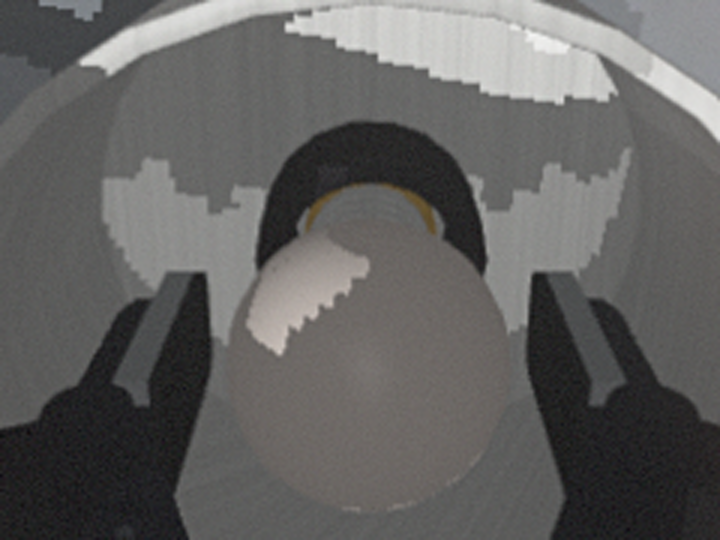

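The lamp stands in the collar and is released. I'll retreat straight up, then move over the console to look.

>>> play_rows:
  slide:
    - [0,-0.5,0]
    - [0,-1,0]
    - [0,-2,0]
    - [0,-3,0]
    - [0,-3.5,0]
    - [0,-4,0]
    - [0,-4,0]
    - [0,-2,0]
    - [4,0,0]
    - [4,0,0]
    - [4,0,0]
    - [2,0,1]
  yaw: [0,0,0,0,0,0,0,0,0,0,0,0]
  grip: [-0.4,-0.4,-0.4,-0.4,-0.4,-0.4,-0.4,-0.4,1,1,1,1]

```text
time: 13.2
tool_pos: [0.5752, -0.1779, 0.2735]
tool_rot: [-0.532, 0.533, -0.465, 0.466]
contact_force: [0.2, 0.5, -0.1]
gripper_width: 0.022
```

>>> play_rows:
  slide:
    - [0,0,0]
    - [0,0,0]
    - [0,0,0]
  yaw: [0,0,0]
  grip: [1,1,1]

```text
time: 13.5
tool_pos: [0.5752, -0.1742, 0.2726]
tool_rot: [0.533, -0.533, 0.464, -0.464]
contact_force: [-0.2, -0.3, -0.4]
gripper_width: -0.001
```

```bash
python3 - <<'E'
from h import *
s=readout.state();print(s['tool_pos'],s['contact_force'],s['gripper_width'])
w=cams.grab_frame('wrist');cv2.imwrite('pics/w10.png',w['image'][:,:,::-1])
import pickle;pickle.dump((s,w),open('w10.pkl','wb'))
w=cams.grab_frame('side');cv2.imwrite('pics/s10.png',cv2.resize(w['image'][130:250,280:400,::-1],None,fx=5,fy=5,interpolation=cv2.INTER_CUBIC))
pickle.dump((s,w),open('s10.pkl','wb'))
E
```

```text
[ 0.5752 -0.1742  0.2726] [-0.1963 -0.3196 -0.3978] -0.0013150321737703454
```

View pics/w10.png

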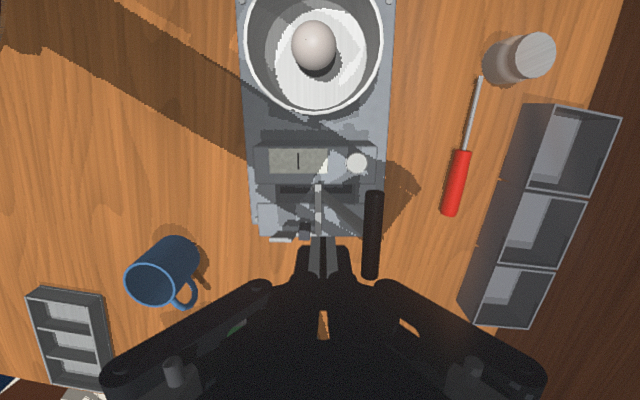

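View pics/s10.png

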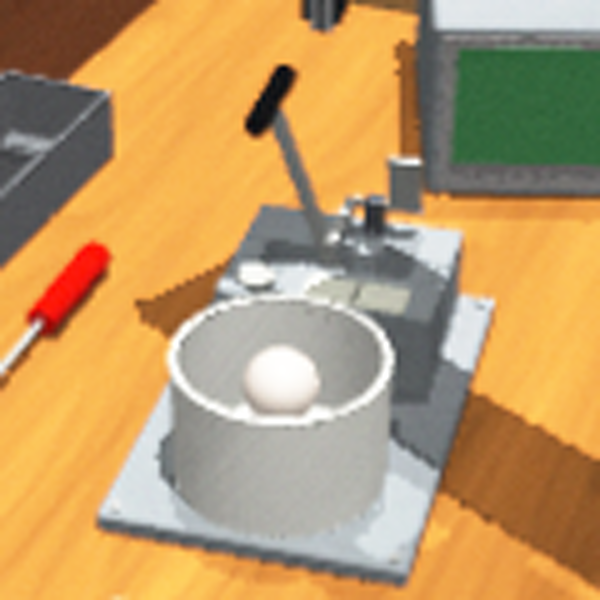

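```bash
python3 - <<'E'
import cv2
im=cv2.imread('pics/w10.png')
cv2.imwrite('pics/w10a.png',cv2.resize(im[165:275,240:400],None,fx=5,fy=5,interpolation=cv2.INTER_CUBIC))
im=cv2.imread('pics/s10.png')
cv2.imwrite('pics/s10a.png',cv2.resize(im[140:280,220:470],None,fx=3,fy=3))
E
```

```text
(no output)
```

View pics/w10a.png

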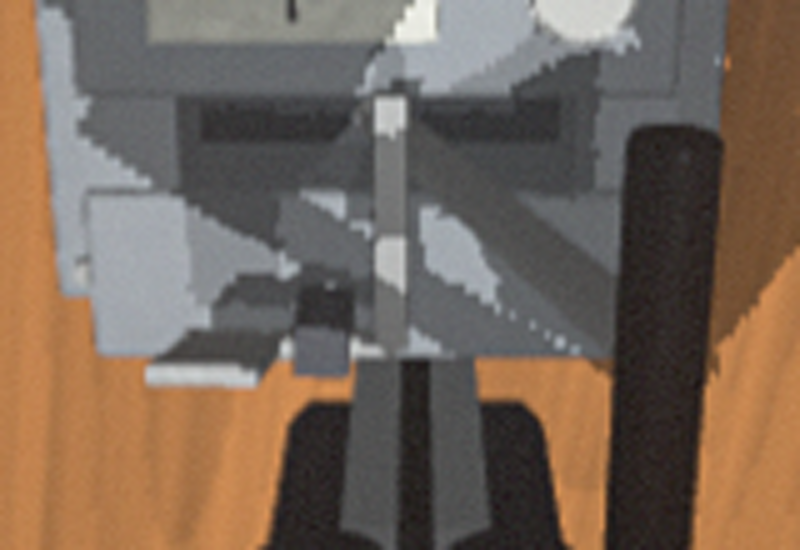

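View pics/s10a.png

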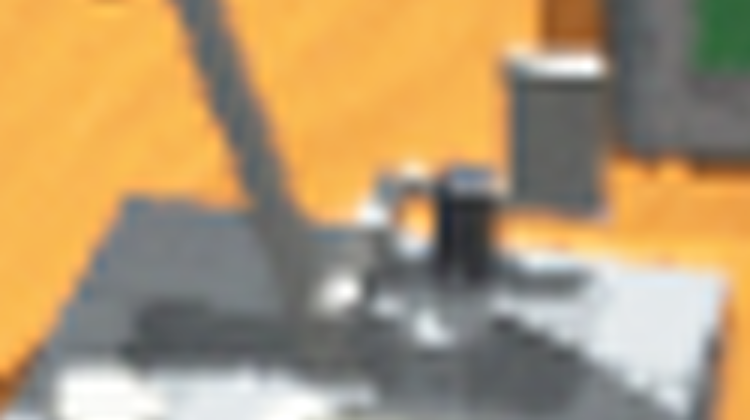

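```bash
python3 - <<'E'
from h import *
import pickle
s,w=pickle.load(open('w10.pkl','rb'));_,sd=pickle.load(open('s10.pkl','rb'))
def tri(pw,ps):
    o1,d1=rays(w,[pw],s);o2,d2=rays(sd,[ps])
    A=np.c_[d1[0],-d2[0]];k=np.linalg.lstsq(A,o2-o1,rcond=None)[0]
    a,b=o1+k[0]*d1[0],o2+k[1]*d2[0];return (a+b)/2,np.linalg.norm(a-b)
org,th=np.array([.5579,-.117]),.137
def tot(X): 
    d=X[:2]-org;c,q=np.cos(th),np.sin(th);return np.array([c*d[0]+q*d[1],-q*d[0]+c*d[1],X[2]])
X,e=tri((280.2,239.4),(360.8,161.9));print('tab',X,e,'tester',tot(X))
# by z=.142
P=onplane(w,[(280.2,239.4)],.142+0,s)[0];print(P,tot(P))
hp=onplane(w,[((225.+.5*0)+0,0)],.191,s)
# handle near end & bar
u=lambda p:(np.array(p)+.5)/5-.5+[240,165]
for n,p,z in(('handle +y end',(675,130),.197),('bracket top',(322,350),.1),('bar upper end',(391,265),.1)):
    P=onplane(w,[u(p)],z,s)[0];print(n,P,tot(P))
E
```

```text
tab [ 0.5378 -0.2337  0.1427] 0.0005059850905539034 tester [-0.0359 -0.1128  0.1427]
[ 0.5379 -0.2339  0.142 ] [-0.0358 -0.1131  0.142 ]
handle +y end [ 0.6128 -0.1518  0.197 ] [ 0.0496 -0.0419  0.197 ]
bracket top [ 0.5619 -0.2459  0.1   ] [-0.0137 -0.1282  0.1   ]
bar upper end [ 0.5755 -0.2214  0.1   ] [ 0.0032 -0.1059  0.1   ]
```

Triangulated in the tester frame, the tab top is at (-36, -113, 142) mm, which matches the description. I'll move to its free +y side and go down.

>>> play_rows:
  slide:
    - [0.4,0,-2]
    - [0.8,0,-2]
    - [0.7,0,-1.3]
    - [0,1,0]
    - [0,3,0]
    - [0,3,0]
    - [0,3,0]
    - [0,3,0]
    - [0,1.2,0]
    - [0,0.5,0]
    - [0,0,0]
    - [0,0,0]
  yaw: [0,0,0,0,0,0,0,0,0,0,0,0]
  grip: [1,1,1,1,1,1,1,1,1,1,1,1]

```text
time: 14.8
tool_pos: [0.5267, -0.2016, 0.1269]
tool_rot: [0.533, -0.533, 0.463, -0.465]
contact_force: [0.7, 0.3, 0.7]
gripper_width: 0.001
```

```bash
cat >> h.py <<'E'
ORG,TH=np.array([.5579,-.117]),.137
def tot(X):
    d=X[:2]-ORG;c,q=np.cos(TH),np.sin(TH);return np.array([c*d[0]+q*d[1],-q*d[0]+c*d[1],X[2]])
E
python3 - <<'E'
from h import *
s=readout.state();print(s['time'],s['tool_pos'],tot(s['tool_pos']),s['contact_force'])
w=cams.grab_frame('side');cv2.imwrite('pics/s11.png',cv2.resize(w['image'][130:250,280:400,::-1],None,fx=5,fy=5,interpolation=cv2.INTER_CUBIC))
E
```

```text
14.8 [ 0.5267 -0.2016  0.1269] [-0.0425 -0.0796  0.1269] [0.7115 0.3191 0.695 ]
```

View pics/s11.png

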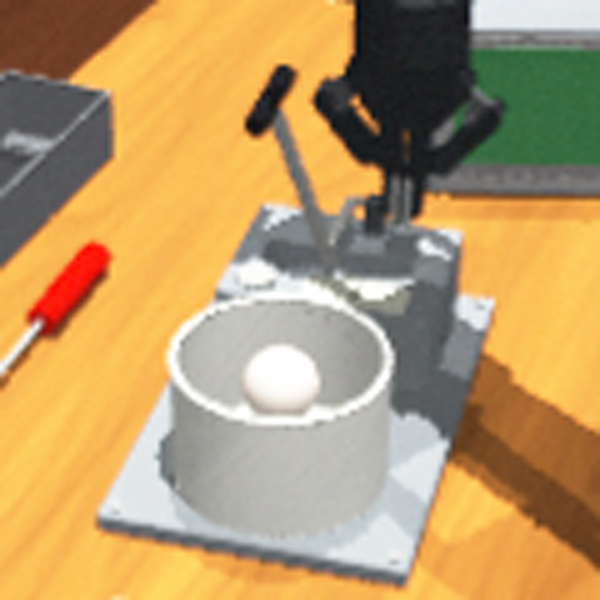

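>>> play_rows:
  slide:
    - [0.5,0,0]
    - [0.8,0,0]
    - [0.8,0,0]
    - [0.7,0,0]
    - [0.7,0,0]
    - [0.7,0,0]
    - [0,0,0]
  yaw: [0,0,0,0,0,0,0]
  grip: [1,1,1,1,1,1,1]

```text
time: 15.55
tool_pos: [0.5313, -0.2437, 0.125]
tool_rot: [-0.533, 0.533, -0.465, 0.465]
contact_force: [0.1, -0.2, -0.6]
gripper_width: -0.002
```

```bash
python3 - <<'E'
from h import *
s=readout.state();print(s['time'],s['tool_pos'],tot(s['tool_pos']),s['contact_force'])
w=cams.grab_frame('side');cv2.imwrite('pics/s12.png',cv2.resize(w['image'][140:200,320:400,::-1],None,fx=8,fy=8,interpolation=cv2.INTER_CUBIC))
w=cams.grab_frame('wrist');cv2.imwrite('pics/w12.png',w['image'][:,:,::-1])
E
```

```text
15.55 [ 0.5313 -0.2437  0.125 ] [-0.0437 -0.1219  0.125 ] [ 0.1049 -0.199  -0.6423]
```

View pics/s12.png

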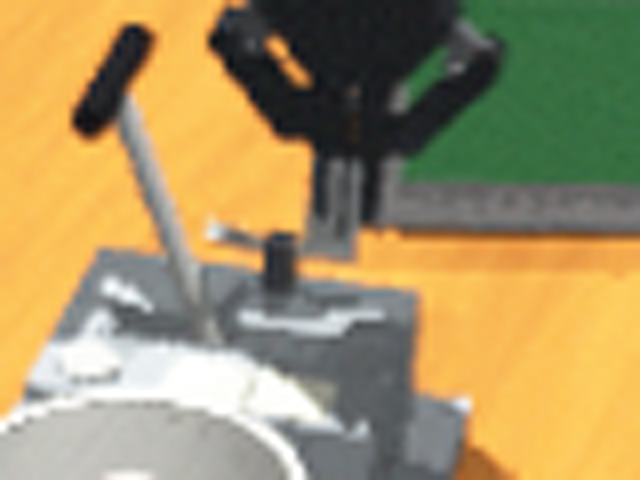

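View pics/w12.png

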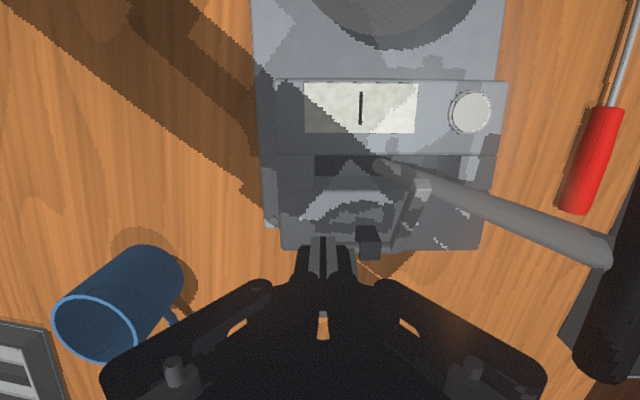

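The catch is turning: the bar end has lifted, near (418,185) in the wrist view. I'll push on.

>>> play_rows:
  slide:
    - [0.5,0,0]
    - [0.5,0,0]
    - [0.5,0,0]
    - [0.5,0,0]
    - [0.4,0,0]
    - [0.3,0,0]
    - [0,0,0]
    - [0,0,0]
  yaw: [0,0,0,0,0,0,0,0]
  grip: [1,1,1,1,1,1,1,1]

```text
time: 16.45
tool_pos: [0.535, -0.2699, 0.1252]
tool_rot: [-0.533, 0.533, -0.464, 0.465]
contact_force: [0.2, -0.3, 0.2]
gripper_width: 0.001
```

```bash
python3 - <<'E'
from h import *
s=readout.state();print(s['time'],s['tool_pos'],tot(s['tool_pos']),s['contact_force'])
w=cams.grab_frame('side');cv2.imwrite('pics/s13.png',cv2.resize(w['image'][140:200,320:400,::-1],None,fx=8,fy=8,interpolation=cv2.INTER_CUBIC))
E
```

```text
16.45 [ 0.535  -0.2699  0.1252] [-0.0435 -0.1484  0.1252] [ 0.2078 -0.324   0.2291]
```

View pics/s13.png

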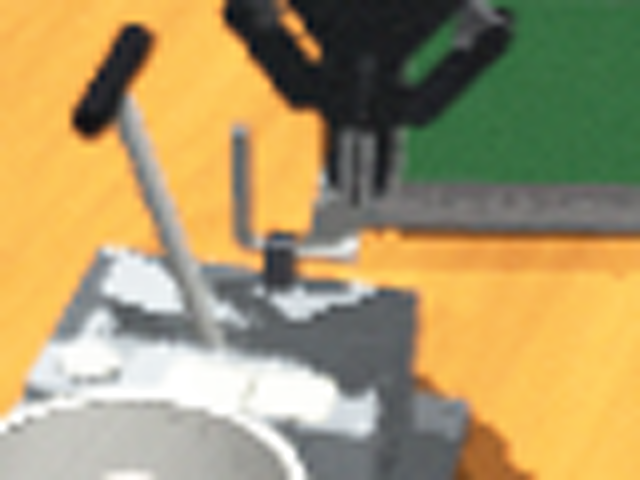

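The bar is now nearly vertical, so the catch is at about 1.35 rad. I'll back off, go up and over, and come down behind the handle on its +x side.

>>> play_rows:
  slide:
    - [-0.8,0,0]
    - [0,-1,0]
    - [0,-3,0]
    - [0,-4,0]
    - [0,-4,0]
    - [0,-1,0]
    - [-2,0,4]
    - [-3,0,4]
    - [-2.5,0,4]
    - [0,0,2.5]
    - [0,0,0]
    - [0,0,0]
  yaw: [0,0,0,0,0,0,0,0,0,0,0,0]
  grip: [1,1,1,1,1,1,1,1,1,1,1,1]

```text
time: 17.7
tool_pos: [0.667, -0.167, 0.2543]
tool_rot: [-0.533, 0.534, -0.465, 0.464]
contact_force: [-0.2, -0.3, -0.6]
gripper_width: 0.0
```

```bash
python3 - <<'E'
from h import *
s=readout.state();print(s['time'],s['tool_pos'],tot(s['tool_pos']),s['contact_force'])
w=cams.grab_frame('side');cv2.imwrite('pics/s14.png',cv2.resize(w['image'][130:220,310:400,::-1],None,fx=6,fy=6,interpolation=cv2.INTER_CUBIC))
w=cams.grab_frame('wrist');cv2.imwrite('pics/w14.png',w['image'][:,:,::-1])
E
```

```text
17.7 [ 0.667  -0.167   0.2543] [ 0.1012 -0.0644  0.2543] [-0.2153 -0.3159 -0.5859]
```

View pics/s14.png

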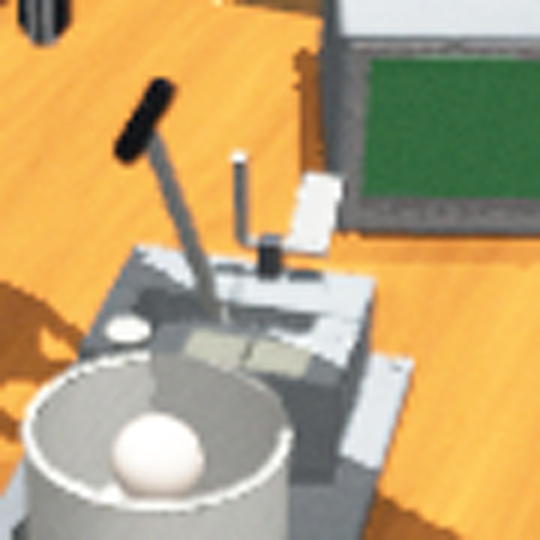

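View pics/w14.png

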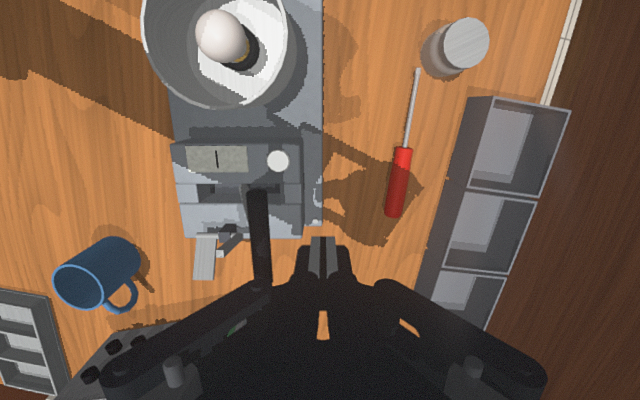

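The catch stays open; its tab is laid over at about (205,260). Next I'll go down behind the handle.

>>> play_rows:
  slide:
    - [0,1,0]
    - [0,2,0]
    - [0,2,0]
    - [0,1.3,0]
    - [0,0,0]
    - [0,0,-0.5]
    - [0,0,-0.5]
    - [0,0,-0.5]
    - [0,0,-0.5]
    - [0,0,-0.5]
    - [0,0,0]
  yaw: [0,0,0,0,0,0,0,0,0,0,0]
  grip: [1,1,1,1,1,1,1,1,1,1,1]

```text
time: 18.9
tool_pos: [0.6419, -0.171, 0.1924]
tool_rot: [0.533, -0.533, 0.464, -0.465]
contact_force: [0.6, -0.3, 0.6]
gripper_width: 0.001
```

```bash
python3 - <<'E'
from h import *
s=readout.state();print(s['time'],s['tool_pos'],tot(s['tool_pos']),s['contact_force'])
w=cams.grab_frame('side');cv2.imwrite('pics/s15.png',cv2.resize(w['image'][110:200,300:390,::-1],None,fx=6,fy=6,interpolation=cv2.INTER_CUBIC))
E
```

```text
18.9 [ 0.6419 -0.171   0.1924] [ 0.0759 -0.0649  0.1924] [ 0.5798 -0.3109  0.5712]
```

View pics/s15.png

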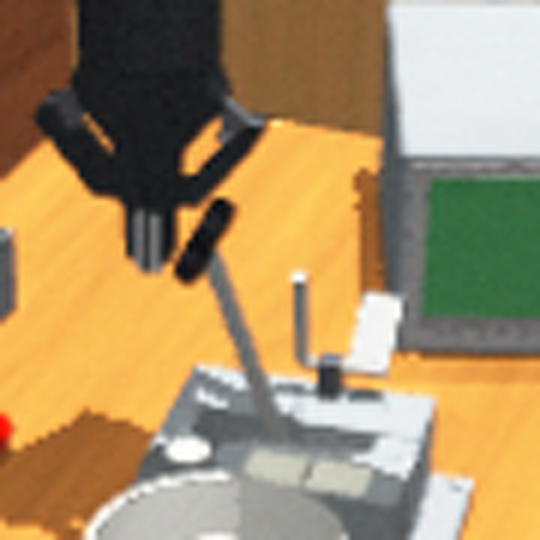

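The finger is just beside the handle, so I'll pull.

>>> play_rows:
  slide:
    - [0,0,-0.6]
    - [0,0,-0.8]
    - [0,0,-0.8]
    - [0,0,-0.8]
    - [0,0,-0.8]
    - [0,0,-0.8]
    - [0,0,-0.8]
    - [0,0,-0.8]
    - [0,0,-0.8]
    - [0,0,-0.8]
    - [0,0,-0.8]
    - [0,0,0]
  yaw: [0,0,0,0,0,0,0,0,0,0,0,0]
  grip: [1,1,1,1,1,1,1,1,1,1,1,1]

```text
time: 20.15
tool_pos: [0.556, -0.1826, 0.1907]
tool_rot: [-0.533, 0.533, -0.465, 0.464]
contact_force: [5.7, -0.2, -3.6]
gripper_width: 0.0
```

```bash
python3 - <<'E'
from h import *
s=readout.state();print(s['time'],s['tool_pos'],tot(s['tool_pos']),s['contact_force'])
w=cams.grab_frame('side');cv2.imwrite('pics/s16.png',cv2.resize(w['image'][110:200,300:390,::-1],None,fx=6,fy=6,interpolation=cv2.INTER_CUBIC))
E
```

```text
20.15 [ 0.556  -0.1826  0.1907] [-0.0109 -0.0647  0.1907] [ 5.6546 -0.1839 -3.5833]
```

View pics/s16.png

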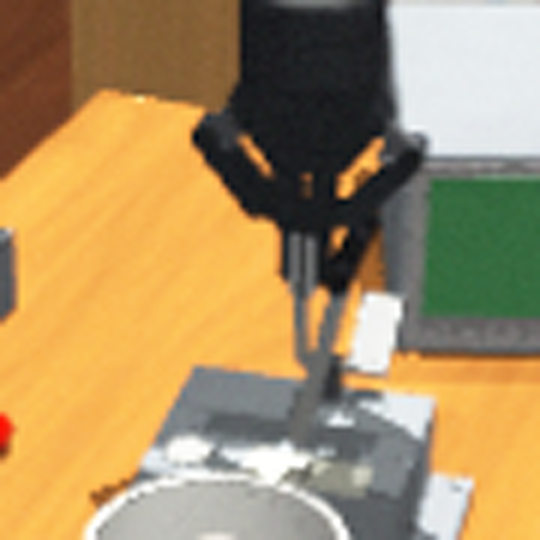

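>>> play_rows:
  slide:
    - [0,0,-0.4]
    - [0,0,-0.4]
    - [0,0,-0.4]
    - [0,0,0]
  yaw: [0,0,0,0]
  grip: [1,1,1,1]

```text
time: 20.6
tool_pos: [0.5449, -0.1837, 0.1904]
tool_rot: [0.533, -0.533, 0.465, -0.464]
contact_force: [6.7, 0.3, -3.7]
gripper_width: 0.002
```

>>> play_rows:
  slide:
    - [0,0,-0.3]
    - [0,0,-0.3]
    - [0,0,0]
  yaw: [0,0,0]
  grip: [1,1,1]

```text
time: 20.9
tool_pos: [0.5391, -0.1844, 0.1903]
tool_rot: [0.534, -0.533, 0.465, -0.464]
contact_force: [7.9, 0.0, -4.9]
gripper_width: 0.001
```

>>> play_rows:
  slide:
    - [0,0,-0.2]
    - [0,0,-0.2]
    - [0,0,0]
    - [0,0,0]
  yaw: [0,0,0,0]
  grip: [1,1,1,1]

```text
time: 21.3
tool_pos: [0.5361, -0.1848, 0.1904]
tool_rot: [0.534, -0.532, 0.464, -0.464]
contact_force: [9.8, 2.3, -6.2]
gripper_width: 0.001
```

```bash
python3 - <<'E'
from h import *
s=readout.state();print(s['time'],s['tool_pos'],tot(s['tool_pos']),s['contact_force'])
w=cams.grab_frame('side');cv2.imwrite('pics/s17.png',cv2.resize(w['image'][110:200,300:390,::-1],None,fx=6,fy=6,interpolation=cv2.INTER_CUBIC))
w=cams.grab_frame('wrist');cv2.imwrite('pics/w17.png',w['image'][:,:,::-1])
E
```

```text
21.3 [ 0.5361 -0.1848  0.1904] [-0.0309 -0.0641  0.1904] [ 9.8127  2.2714 -6.1539]
```

View pics/s17.png

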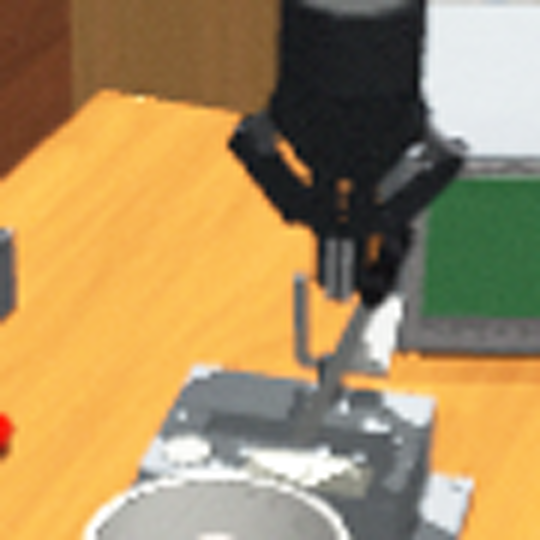

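View pics/w17.png

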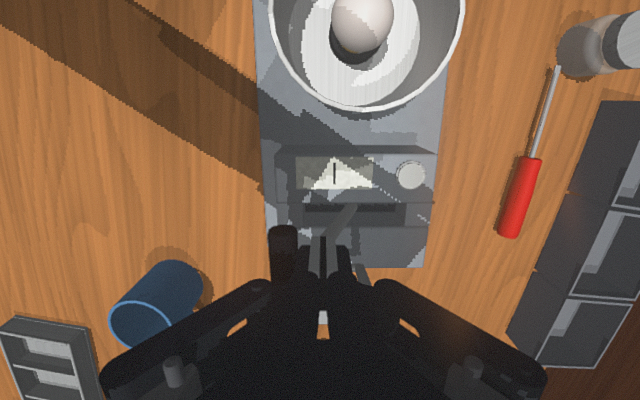

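```bash
python3 - <<'E'
from h import *
s=readout.state();w=cams.grab_frame('wrist');print(s['contact_force'],tot(s['tool_pos']))
for x,z in((-.051,.191),(-.04,.1945)):
  P=towld(ORG,TH,[(x-.008,-.045,z),(x+.008,-.045,z),(x,-.045,z+.008)]);print(x,proj(w,P,s).round(1).tolist())
im=w['image'];cv2.imwrite('pics/w18.png',cv2.resize(im[200:280,240:380,::-1],None,fx=5,fy=5,interpolation=cv2.INTER_CUBIC))
E
```

```text
[ 9.3701  0.894  -7.1233] [-0.0308 -0.0642  0.1904]
-0.051 [[269.4, 230.2], [300.1, 230.3], [282.6, 237.3]]
-0.04 [[289.7, 233.2], [321.2, 233.3], [304.5, 240.6]]
```

View pics/w18.png

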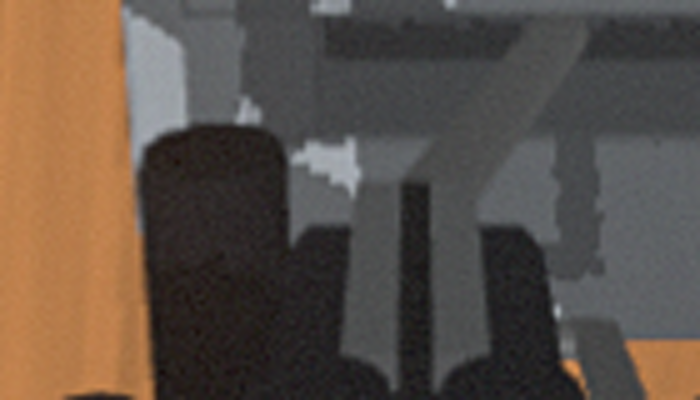

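The handle edges at 268 and 298 px match full pull (269 and 300 px for the 0.7 stop). I'll hold for a second, then do the final checks.

>>> play_rows:
  slide:
    - [0,0,-0.1]
    - [0,0,0]
    - [0,0,0]
    - [0,0,0]
    - [0,0,0]
    - [0,0,0]
    - [0,0,0]
    - [0,0,0]
    - [0,0,0]
    - [0,0,0]
  yaw: [0,0,0,0,0,0,0,0,0,0]
  grip: [1,1,1,1,1,1,1,1,1,1]

```text
time: 22.45
tool_pos: [0.5358, -0.1848, 0.1904]
tool_rot: [0.535, -0.532, 0.464, -0.465]
contact_force: [13.6, 0.7, -7.6]
gripper_width: -0.0
```

```bash
python3 - <<'E'
from h import *
s=readout.state();print(s['time'],tot(s['tool_pos']),s['contact_force'])
w=cams.grab_frame('side');cv2.imwrite('pics/s19.png',cv2.resize(w['image'][110:250,270:410,::-1],None,fx=4,fy=4,interpolation=cv2.INTER_CUBIC))
w=cams.grab_frame('top');cv2.imwrite('pics/t19.png',w['image'][:,:,::-1])
E
```

```text
22.45 [-0.0312 -0.0642  0.1904] [13.5886  0.6559 -7.595 ]
```

View pics/s19.png

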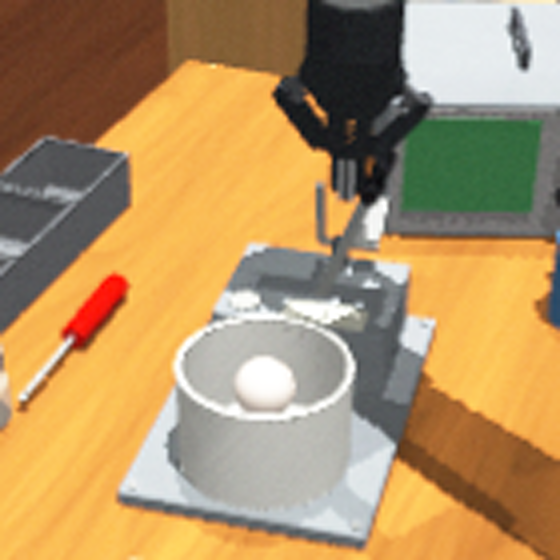

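View pics/t19.png

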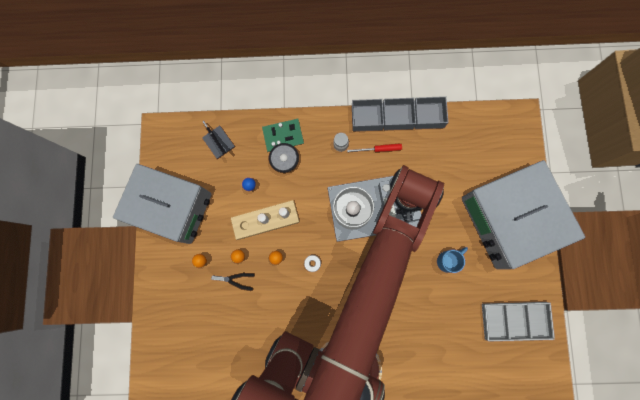

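The lamp is upright in the cup at top view (352,208), the catch bar is up, and the lever is firmly at its stop (13.6 N, no further movement). Everything else is where it was, so I'm handing in.

```bash
python3 -c "
from plant import workorder,readout
print(workorder.job_done())
s=readout.state();print(s['time'],s['tool_pos'],s['contact_force'])"
```

```text
the job is handed in; nothing more can be done
None
the job is handed in; nothing more can be done
```

The job is handed in after about 22.5 s, with no verdict reported. The steps were done in the order asked:

- **Lamp:** I took the globe lamp out of the rack, lowered it cap down into the collar, and opened the fingers only to about 70 %. In the last pictures it stands upright in the cup.
- **Catch:** I flipped it from its +y side to about 1.35 rad, judging by where I pushed it and how the bar looked, since I could not read the angle directly. Its bar was still up in the last side picture.
- **Lever:** I pulled the handle with the closed fingers from behind. In the wrist picture it sits within about 2 px of the 0.7 rad stop. The last 1 mm of push raised the force to about 14 N with almost no movement, so it is held hard against the stop.

Nothing else on the bench appears to have moved. Once, the black collar looked several mm off the prediction. I put most of that down to seeing its outer wall, with about 1.5 mm left over, and the cap went in centred.

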